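# Change the batch in the tumbler barrel

## Task

Change the batch in the tumbler barrel: it spins freely on the turntable, so carry it, still closed, to the tipping jig and seat it fully in the pocket, where it is braced; there open the lid's clamp and lay the lid down well clear, on the bench or the turntable. Tip the jig by its lever until all the balls have rolled out into the catch tray, and stand it fully upright again. Then put every raw wheel into the barrel, put the lid back on and turn its clamp fully locked; leave the barrel seated in the upright jig, the balls in the tray and the bench clutter undisturbed.

Things in the scene. Friction and masses are not known exactly. Their poses are not given: they have to be found in the camera images.
- barrel: tumbler barrel: octagonal pale wooden pot with dark hoops, 96 mm across flats, 100 mm tall, wall 7 mm, floor 8 mm, about 0.42 kg empty. Origin: centre of its underside, z up. A steel strap 24 mm wide, 5 mm thick runs up its +y and -y flats (106 mm over the straps). Same after half a turn. Starts closed on the turntable with the balls inside
- mouth (a point): centre of the barrel's rim, 100 mm above its origin, same axes. The mouth is 82 mm wide inside. Above it, at +y and -y, the straps end in ears: they rise to 126 mm above the barrel's underside and are bent inwards over the mouth (24 mm wide plate, 121 to 126 mm high, inner edge 34 mm from the axis)
- lid: lid 100 x 105 x 8 mm, 76 (x) x 34 mm plug 6 mm thick beneath (3 mm play in the mouth), clamp on top; 0.19 kg. Origin: centre of the plug's underside. Closed, it is 94 mm above the barrel's origin, axes alike (or half a turn round): 34 mm notches in its +y and -y edges pass the ears' straps, so it cannot turn on the barrel. Lifts straight off when the clamp is open
- clamp (a joint): clamp on the lid: steel cross bar 84 x 16 x 8 mm with the black wing. 0 = locked (stop), bar along the lid's y, ends under the ears: barrel and lid can be carried by the wing. Grows anticlockwise seen from above to a stop at 1.5; above 1.0 it is clear of the ears. Stiff (0.15 N m), stays where left, starts at 0 to 0.12. Unbraced, the barrel turns along. Ease the twist before lifting
- wing (a point): grip point on the clamp's axis: the black wing is an upright plate 14 mm thick, 46 mm long (along the cross bar), 40 mm tall. The point is 10 mm below its top, 54 mm above the lid's origin (148 mm above the barrel's when closed). x is across the thickness, y along the bar. With the TCP here the fingertips are just above the ears. Carry slowly: the barrel can swing in the grip
- seat (a point): centre of the floor of the pocket in the jig's tipping cradle; x towards the tray, y along the tipping axis, z up. Pocket 52 mm deep, inside 101 mm along x, 111 mm along y (2.5 mm play), with sloping metal lips 10 mm high on its rim. The barrel fits only with its straps at the seat's +y and -y (either way round) and then cannot turn; seated, its origin is here
- cradle (a joint): tipping angle of the cradle: 0 = upright (stop), grows as its top tips towards the tray, stop at 1.95 (112 degrees); tip it to the stop, flatter the balls may stay in. The tipping axis (pivot) is level, 120 mm above the bench, along the seat's y, 45 mm above the seat when upright; positive turns are about its +y. Stiff (0.9 N m), stays where left. The barrel stays in the pocket when tipped
- rod (a point): middle of the grip rod on the cradle's lever: round black rod, 14 mm diameter, 58 mm long, along the pivot's y, 126 mm to the seat's -y side, circling it at 100 mm: upright it is 58 mm above and 81 mm behind the pivot (away from the tray), at 1.95 54 mm above and 84 mm ahead. Gripped (tool down, closing along the seat's x) it turns in the fingers and can be led round
- tray: catch tray fixed in front of the jig, 165 (x) x 180 (y) mm outside, walls 5 mm, floor 6 mm thick; near wall 26 mm, side walls 55 mm, far wall 75 mm high. Origin: centre of its underside on the bench; x away from the jig
- turntable: round turntable, 150 mm in diameter, which runs freely; its top is 30 mm above the bench. Origin: centre of its foot on the bench
- ball0_center (a point): centre of a finished turned wooden ball, 26 mm in diameter, 12 g; at the start inside the closed barrel
- ball1_center (a point): centre of a finished turned wooden ball, 26 mm in diameter, 12 g; at the start inside the closed barrel
- ball2_center (a point): centre of a finished turned wooden ball, 26 mm in diameter, 12 g; at the start inside the closed barrel
- ball3_center (a point): centre of a finished turned wooden ball, 26 mm in diameter, 12 g; at the start inside the closed barrel
- wheel0: raw turned toy wheel, plain wooden disc 36 mm in diameter and 20 mm thick, 20 g, lying flat on the bench at the robot's left at the start. Origin: centre of one flat face (the underside at the start), z along its axis. May be absent
- wheel1: raw turned toy wheel, plain wooden disc 36 mm in diameter and 20 mm thick, 20 g, lying flat on the bench at the robot's left at the start. Origin: centre of one flat face (the underside at the start), z along its axis. May be absent
- wheel2: raw turned toy wheel, plain wooden disc 36 mm in diameter and 20 mm thick, 20 g, lying flat on the bench at the robot's left at the start. Origin: centre of one flat face (the underside at the start), z along its axis. May be absent
- wheel3: raw turned toy wheel, plain wooden disc 36 mm in diameter and 20 mm thick, 20 g, lying flat on the bench at the robot's left at the start. Origin: centre of one flat face (the underside at the start), z along its axis. May be absent
- glue: bystander, leave alone: white glue bottle, 56 mm diameter, 170 mm tall; origin at the centre of its underside
- bowl: bystander, leave alone: turned wooden bowl, 130 mm diameter, 50 mm tall; origin at the centre of its underside
- tape: bystander, leave alone: roll of paper tape, 90 mm diameter, 22 mm tall; origin at the centre of its underside
- caliper: bystander, leave alone: steel sliding caliper lying flat, 170 mm long; origin at the centre of its underside
- glass: bystander, leave alone: drinking glass, 68 mm diameter, 85 mm tall; origin at the centre of its underside
- blank: bystander, leave alone: half-turned birch blank, 75 mm diameter, 85 mm tall; origin at the centre of its underside

How it is judged:
On the way, in this order (a step that is already met when the one before it is completed fails the run):
1. the barrel is seated in the upright jig, the lid still clamped on (horizontal distance between barrel and seat below 0.008 m and z of barrel in the frame of seat below 0.008 m and angle between the x axis of barrel and the x axis of seat, either way round below 0.3 rad and angle between barrel's own z axis and vertical below 0.12 rad and value of joint cradle below 0.1 rad and horizontal distance between lid and barrel below 0.008 m and z of lid in the frame of barrel between 0.085 and 0.099 m and value of joint clamp below 0.35 rad), for 0.2 s.
2. the lid is off and down, clear of the barrel (axes over 120 mm apart), the barrel still seated in the jig (horizontal distance between barrel and seat below 0.008 m and z of barrel in the frame of seat below 0.008 m and angle between the x axis of barrel and the x axis of seat, either way round below 0.3 rad and angle between barrel's own z axis and vertical below 0.12 rad and value of joint cradle below 0.1 rad and horizontal distance between lid and barrel above 0.12 m and height (world z) of lid below 0.07 m and linear speed of lid below 0.05 m/s), for 0.2 s.
3. the cradle is tipped with the barrel in it and all balls are in the tray (x of ball0_center in the frame of tray between -0.083 and 0.083 m and y of ball0_center in the frame of tray between -0.09 and 0.09 m and z of ball0_center in the frame of tray between 0 and 0.06 m and x of ball1_center in the frame of tray between -0.083 and 0.083 m and y of ball1_center in the frame of tray between -0.09 and 0.09 m and z of ball1_center in the frame of tray between 0 and 0.06 m and x of ball2_center in the frame of tray between -0.083 and 0.083 m and y of ball2_center in the frame of tray between -0.09 and 0.09 m and z of ball2_center in the frame of tray between 0 and 0.06 m and x of ball3_center in the frame of tray between -0.083 and 0.083 m and y of ball3_center in the frame of tray between -0.09 and 0.09 m and z of ball3_center in the frame of tray between 0 and 0.06 m and value of joint cradle above 1.2 rad and distance between barrel and seat below 0.025 m), for 0.2 s.
4. cradle and barrel stand upright again, the barrel seated (horizontal distance between barrel and seat below 0.008 m and z of barrel in the frame of seat below 0.008 m and angle between the x axis of barrel and the x axis of seat, either way round below 0.3 rad and angle between barrel's own z axis and vertical below 0.12 rad and value of joint cradle below 0.1 rad), for 0.2 s.
5. every raw wheel present is in the barrel, the lid still off (horizontal distance between each of wheel0, wheel1, wheel2, wheel3 and barrel below 0.05 m and z of wheel0 in the frame of barrel between 0 and 0.095 m and z of wheel1 in the frame of barrel between 0 and 0.095 m and z of wheel2 in the frame of barrel between 0 and 0.095 m and z of wheel3 in the frame of barrel between 0 and 0.095 m and horizontal distance between lid and barrel above 0.06 m), for 0.2 s.
At the end, for the whole second after the job is handed in: the barrel is seated in the upright jig (within 8 mm of the seat, cradle under 0.1 rad) with the lid on it (within 8 mm, fully down to 5 mm) and the clamp locked (under 0.25 rad), every raw wheel present is inside the barrel, all four balls are in the catch tray, and barrel and lid are at rest (all of step 4 and horizontal distance between lid and barrel below 0.008 m and z of lid in the frame of barrel between 0.085 and 0.099 m and x of ball0_center in the frame of tray between -0.083 and 0.083 m and y of ball0_center in the frame of tray between -0.09 and 0.09 m and z of ball0_center in the frame of tray between 0 and 0.06 m and x of ball1_center in the frame of tray between -0.083 and 0.083 m and y of ball1_center in the frame of tray between -0.09 and 0.09 m and z of ball1_center in the frame of tray between 0 and 0.06 m and x of ball2_center in the frame of tray between -0.083 and 0.083 m and y of ball2_center in the frame of tray between -0.09 and 0.09 m and z of ball2_center in the frame of tray between 0 and 0.06 m and x of ball3_center in the frame of tray between -0.083 and 0.083 m and y of ball3_center in the frame of tray between -0.09 and 0.09 m and z of ball3_center in the frame of tray between 0 and 0.06 m and horizontal distance between each of wheel0, wheel1, wheel2, wheel3 and barrel below 0.05 m and z of wheel0 in the frame of barrel between 0 and 0.095 m and z of wheel1 in the frame of barrel between 0 and 0.095 m and z of wheel2 in the frame of barrel between 0 and 0.095 m and z of wheel3 in the frame of barrel between 0 and 0.095 m and value of joint clamp below 0.25 rad and linear speed of each of lid, barrel below 0.02 m/s); the robot touches nothing.
It fails at once if a bystander (glue bottle, bowl, tape, caliper, glass, birch blank) is moved by more than 30 mm (distance of any of glue, bowl, tape, caliper, glass, blank from where it was at the start of the episode above 0.03 m).
Of wheel0, wheel1, wheel2, wheel3 only 2 to 4 are there at a start; the rules pass over those that are not, and their reading is None.
At some moment in a run one of wheel0, wheel1, wheel2, wheel3 may be knocked a few centimetres aside while the robot is not near it.
It also fails if it takes over 210 s, if anything falls off the work surface, if the arm or the gripper's body presses on something with over 40 N, if the wrist force passes 120 N, or if a joint passes its speed limit or range.

## Robot

A 7-joint arm with a two-finger parallel gripper is mounted at the origin on the work surface. World frame = base frame: x ahead of the robot, y to its left, z up, the work surface at z = 0. Lengths are in m, angles in rad, forces in N, time in s.
With the tool pointing down it reaches from about 0.425 to 0.95 m from the base axis. Payload 4.7 kg.
Tool frame: the origin (TCP) lies between the finger pads, 19 mm behind the fingertips; this is the grasp point; z points along the fingers, y is the line along which they close (so a half turn about z gives the same grasp; the last joint's range is limited). The gripper opens to 85 mm and grips with 20 to 120 N. Pads are 22 mm wide; open, the fingers measure 114 mm over their backs; the gripper's body (76 mm by 85 mm) begins 54 mm behind the grasp point. The pads swing forward as they close: fully open they stand 13 mm farther back than shut.
Start: joints at [1.186, 0.469, -0.049, 1.532, 0.024, 1.141, -0.082], TCP at [0.235, -0.633, 0.25] pointing down, gripper open.
Joint ranges: [-2.59, 2.59], [-0.33, 1.99], [-1.39, 1.29], [0.1, 2.45], [-1.04, 4.18], [0.21, 1.99], [-2.66, 2.66]. Speed limits (rad/s): [2.57, 2.57, 3.14, 3.14, 3.14, 3.14, 3.14].

## Interface

Orientations are given as a 3x3 rotation matrix whose columns are the frame's x, y, z axes.
In Python, from rig import * gives the robot as it stands. Calls block until the motion is done:
- movep(position, orientation): joint-space move of the TCP to a pose.
- move_l(position, attitude=None, feed=0.15, until_force=None): straight line of the TCP; attitude=None keeps the orientation; feed is the mean speed in m/s. With until_force (N) it stops when the force on the tool has changed by that much, and returns True; else False.
- move_joints(angles): joint-space move.
- command_gripper(opening, newtons=None): finger opening in m; newtons is the grip in N (None keeps the last); returns when the fingers have stopped.
- sleep(seconds).
- inverse_kinematics(position, orientation): joint angles nearest the present ones, or None.
- sense(): the state.
- camera(name): name is "side" or "top"; returns (picture, depth): 480x640x3 uint8, red, green, blue; 480x640 float32, m along the optical axis (not along the pixel's ray), 0 where there is no reading.
- camera_params(name): a dict with "K" (3x3 intrinsics, pixels), "dist" ([k1, k2, p1, p2, k3] as OpenCV has them; the pictures are not rectified), "position" and "rotation" of the camera in the world. Camera axes: x right, y down, z forward; pixel columns grow to the right and rows downward; lengths in m; the calibration is good to about 2 mm. A picture is of the moment at which its call begins. camera_params takes no time and is no camera call.
A pose or a line that the arm cannot do raises Unreachable and nothing moves.
- finish_job(): hands the job in; it is judged then, once.
The state is a dict: "time_s": time; "joint_pos": joint angles; "qd": joint speeds; "joint_efforts": joint torques, N m; "position": TCP position; "tcp_rot": TCP orientation; "wrist_force": force on the tool from outside, world axes, zero at the start; "ft_torque": the same for the moment, N m; "finger_gap": finger opening in m; "gripper_force": force on a finger pad.
Only numpy, scipy, OpenCV 4.12 (cv2) and the standard library are available. Lean on these libraries where they do the work, as an engineer would, in place of code of your own. Each camera call takes 0.05 s, during which the arm holds its last target. There are 200 camera calls.

## Working session

There is one attempt and no reset: what is moved stays moved. The work goes in short steps, each a Python script; the robot and the scene stay as the last script left them, time stands still between calls to the robot, and variables do not carry over. Pictures are saved under pics/ and viewed, at most 14 in all, crops included, and the job is handed in when it is done.

```bash
ls; mkdir -p pics
python3 - <<'E'
from rig import *
import cv2, numpy as np
for n in ("top","side"):
    im,d=camera(n); cv2.imwrite(f"pics/{n}0.png",im[:,:,::-1]); np.save(f"{n}_d0.npy",d); np.save(f"{n}_i0.npy",im)
    p=camera_params(n); print(n,p)
s=sense(); print(s["time_s"],s["position"],s["tcp_rot"],s["finger_gap"])
E
```

```text
pics
top {'K': array([[433.72789965,   0.        , 319.05710271],
       [  0.        , 433.72789965, 232.1393846 ],
       [  0.        ,   0.        ,   1.        ]]), 'dist': array([-0.10432581,  0.        ,  0.        ,  0.        ,  0.        ]), 'position': array([0.48915759, 0.0789898 , 0.97898104]), 'rotation': array([[-0.02364122, -0.99941208,  0.02483113],
       [-0.9996385 ,  0.02395013,  0.01221756],
       [-0.01280509, -0.02453332, -0.999617  ]])}
side {'K': array([[449.90694798,   0.        , 316.84794711],
       [  0.        , 449.90694798, 236.30139039],
       [  0.        ,   0.        ,   1.        ]]), 'dist': array([-0.08268367,  0.        ,  0.        ,  0.        ,  0.        ]), 'position': array([0.10056599, 0.62965949, 0.68138287]), 'rotation': array([[-0.79009357, -0.38460157,  0.47731937],
       [-0.61293735,  0.48584706, -0.62310548],
       [ 0.00774313, -0.7848785 , -0.61960131]])}
0.1 [ 0.23500555 -0.63225771  0.24904903] [[ 9.37353224e-01  3.48379900e-01 -6.15020827e-04]
 [ 3.48380443e-01 -9.37351783e-01  1.64354821e-03]
 [-3.91170628e-06 -1.75484644e-03 -9.99998460e-01]] 0.08517053332787965
```

View pics/top0.png

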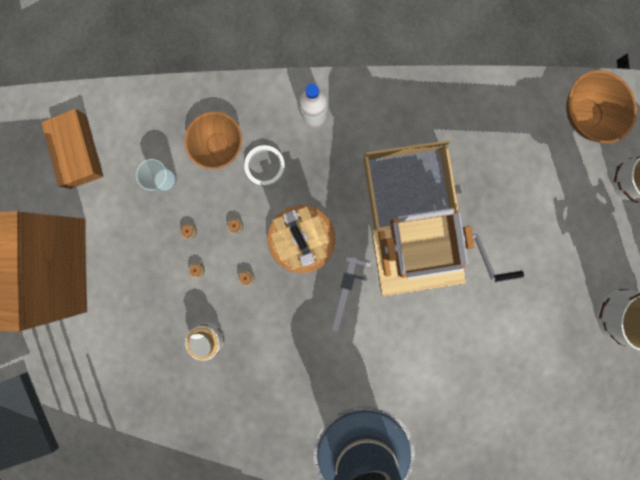

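View pics/side0.png

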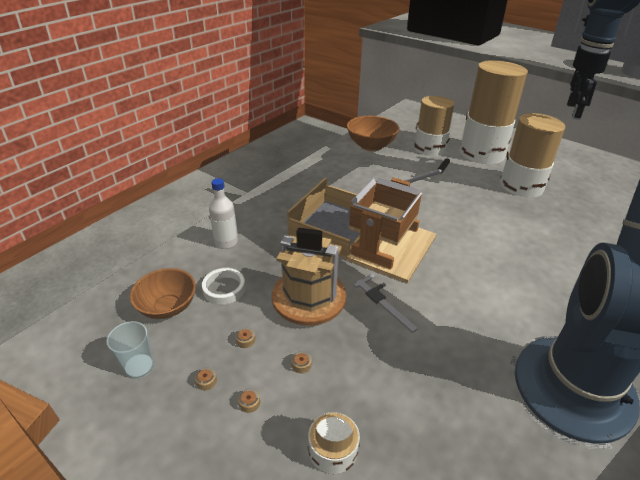

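The top view shows the barrel at (302,238) with its black wing, the jig pocket at (430,245), the tray at (410,183), the rod at (508,276), and wheels at (188,231), (234,226), (196,270) and (246,279). The caliper is at (348,290). The side view also shows four wheels, with the barrel at (310,275). Next I measure from both views.

```bash
cat > h.py <<'E'
import numpy as np, cv2
from rig import *
def rays(name,uv):
    p=camera_params(name)
    n=cv2.undistortPoints(np.asarray(uv,np.float64).reshape(-1,1,2),p["K"],p["dist"]).reshape(-1,2)
    return p["position"], np.c_[n,np.ones(len(n))], p["rotation"]
def cloud(name,d):
    v,u=np.mgrid[:480,:640]
    o,r,R=rays(name,np.c_[u.ravel(),v.ravel()])
    P=(r*d.reshape(-1,1))@R.T+o
    P[d.ravel()==0]=np.nan
    return P.reshape(480,640,3)
def onplane(name,uv,z):
    o,r,R=rays(name,uv); w=r@R.T
    return o+w*((z-o[2])/w[:,2])[:,None]
def tri(uvt,uvs):   # two-view closest point
    A=np.zeros((3,3));b=np.zeros(3);L=[]
    for n,uv in (("top",uvt),("side",uvs)):
        o,r,R=rays(n,[uv]); w=(R@r[0]); w/=np.linalg.norm(w); M=np.eye(3)-np.outer(w,w); A+=M;b+=M@o;L.append((o,M))
    x=np.linalg.solve(A,b); return x,[np.linalg.norm(M@(x-o)) for o,M in L]
def R_down(yaw):  # tool y (closing) along world angle yaw
    y=np.array([np.cos(yaw),np.sin(yaw),0]); z=np.array([0,0,-1.]); return np.c_[np.cross(y,z),y,z]
def shot(tag,name="top"):
    im,d=camera(name); cv2.imwrite(f"pics/{tag}.png",im[:,:,::-1]); return im,d,cloud(name,d)
E
python3 - <<'E'
from h import *
np.set_printoptions(precision=4,suppress=True)
I={n:np.load(f"{n}_i0.npy") for n in("top","side")}; C={n:cloud(n,np.load(f"{n}_d0.npy")) for n in I}
def rect(n,x0,x1,y0,y1,z0,z1,dark=None,lab=""):
    P=C[n];m=(P[...,0]>x0)&(P[...,0]<x1)&(P[...,1]>y0)&(P[...,1]<y1)&(P[...,2]>z0)&(P[...,2]<z1)
    if dark: m&=I[n].max(2)<dark
    v,u=np.nonzero(m); q=P[m]
    if len(q)<5: print(lab,n,"few",len(q)); return
    r=cv2.minAreaRect(q[:,:2].astype(np.float32)*1000); print(lab,n,len(q),"uv",u.mean().round(1),v.mean().round(1),"mean",q.mean(0),"zp",np.percentile(q[:,2],[5,50,95]),r)
P=C["top"]
for n,u,v in(("wing",300,238),("pocketfloor",430,245),("rod",508,276),("tray",410,183),("bench",280,350)): print(n,P[v,u])
for n in I:
    w=P[238,300]; rect(n,w[0]-.07,w[0]+.07,w[1]-.07,w[1]+.07,.165,.2,None,"wing")
    rect(n,w[0]-.07,w[0]+.07,w[1]-.07,w[1]+.07,.15,.163,None,"ears")
    rect(n,w[0]-.09,w[0]+.09,w[1]-.09,w[1]+.09,.015,.035,None,"ttable")
    j=P[245,430]; rect(n,j[0]-.1,j[0]+.1,j[1]-.085,j[1]+.085,.122,.145,None,"rim")
    rect(n,j[0]-.03,j[0]+.03,j[1]-.03,j[1]+.03,.0,.11,None,"floor")
    r=P[276,508]; rect(n,r[0]-.06,r[0]+.06,r[1]-.06,r[1]+.06,.16,.2,60,"rod")
    rect(n,.25,.7,.2,.42,.014,.03,None,"wheels")
P=C["top"]
m=(P[...,2]>.012)&(P[...,2]<.03)&(P[...,1]>.15)&(P[...,1]<.42)&(P[...,0]>.3)&(P[...,0]<.7)
k,l,st,c=cv2.connectedComponentsWithStats(m.astype(np.uint8))
for i in range(1,k):
    if 40<st[i,4]<400: print(c[i],st[i,4],P[l==i].mean(0))
m=(I["top"].max(2)<60)&(P[...,2]>.1); 
k,l,st,c=cv2.connectedComponentsWithStats(m.astype(np.uint8))
for i in range(1,k):
    if st[i,4]>40: print("dark",c[i],st[i,4],np.nanmean(P[l==i],0))
E
```

```text
wing [0.499  0.1237 0.1869]
pocketfloor [ 0.4791 -0.1416  0.0739]
rod [ 0.419  -0.2604  0.1843]
tray [ 0.6194 -0.1171  0.0057]
bench [0.2491 0.1855 0.0018]
wing top 200 uv 298.2 237.8 mean [0.4993 0.1271 0.1869] zp [0.181  0.1875 0.19  ] ((499.2220153808594, 127.31828308105469), (45.75417709350586, 13.907800674438477), 25.69236946105957)
ears top 270 uv 299.2 238.0 mean [0.4993 0.1271 0.1559] zp [0.1532 0.156  0.1584] ((499.13006591796875, 127.48554992675781), (105.5863037109375, 24.15079689025879), 19.997411727905273)
ttable top 1209 uv 305.1 240.6 mean [0.4951 0.1216 0.0301] zp [0.0272 0.0301 0.033 ] ((498.8135986328125, 129.7503204345703), (147.80703735351562, 147.85861206054688), 43.611961364746094)
rim top 1694 uv 438.2 242.6 mean [ 0.4841 -0.1439  0.133 ] zp [0.1252 0.1338 0.1389] ((485.11590576171875, -140.0128631591797), (122.52487182617188, 172.94772338867188), 7.358211517333984)
floor top 817 uv 430.1 244.9 mean [ 0.4793 -0.1416  0.0749] zp [0.0721 0.0749 0.0776] ((479.17181396484375, -141.60580444335938), (60.307350158691406, 58.944549560546875), 88.90799713134766)
rod top
[... 1551 characters left out ...]
 [0.0154 0.0206 0.0281] ((475.45135498046875, 303.04437255859375), (448.59344482421875, 207.51956176757812), 0.7665565609931946)
[214.4414 157.    ] 290 [0.6875 0.3218 0.021 ]
[283.9333 212.4444] 45 [0.5579 0.1668 0.0285]
[233.4947 225.4632] 95 [0.5324 0.2808 0.0204]
[190.8372 231.1395] 43 [0.5222 0.3786 0.018 ]
[186.4455 231.1089] 101 [0.5224 0.388  0.0202]
[282.9808 264.3077] 52 [0.4441 0.1714 0.0287]
[197.8113 269.1509] 53 [0.4366 0.3641 0.0184]
[194.61 269.9 ] 100 [0.4352 0.3709 0.0202]
[244.902 277.5  ] 102 [0.4162 0.2576 0.0205]
dark [298.1111 236.6433] 171 [0.5016 0.1272 0.1859]
dark [508.5497 275.5364] 151 [ 0.4198 -0.2616  0.1841]
dark [367.2885 465.9088] 1480 [0.0598 0.0076 0.1642]
```

Run:
```python
from h import *
np.set_printoptions(precision=4,suppress=True)
a=np.radians(7.3); ex=np.array([np.cos(a),np.sin(a)]); ey=np.array([-ex[1],ex[0]]); c0=np.array([.482,-.142])
for n in("top","side"):
    P=cloud(n,np.load(f"{n}_d0.npy")).reshape(-1,3); q=np.c_[(P[:,:2]-c0)@ex,(P[:,:2]-c0)@ey,P[:,2]]
    q=q[np.isfinite(q).all(1)]
    for ax,nm in((0,"x"),(1,"y")):
        o=1-ax
        for z0,z1 in((.068,.08),(.118,.126),(.130,.134),(.1345,.145)):
            m=(abs(q[:,o])<.035)&(q[:,2]>z0)&(q[:,2]<z1)&(abs(q[:,ax])<.1)
            t=np.sort(q[m,ax]); neg=t[t<0];pos=t[t>0]
            print(n,nm,z0,[(len(s),)+tuple((np.percentile(s,[1,50,99])*1000).round(1)) for s in(neg,pos) if len(s)])
# edge angles from lip tops
P=cloud("top",np.load("top_d0.npy")).reshape(-1,3); q=np.c_[(P[:,:2]-c0)@ex,(P[:,:2]-c0)@ey,P[:,2]]
for ax in(0,1):
    for s in(-1,1):
        m=(q[:,2]>.128)&(q[:,2]<.145)&(abs(q[:,1-ax])<.045)&(abs(s*q[:,ax]-(.056 if ax==0 else .062))<.012)
        f=np.polyfit(q[m,1-ax],q[m,ax],1); print(ax,s,m.sum(),np.degrees(f[0]),f[1])
# free spot for lid
P=P[(abs(P[:,0]-.5)<.08)&(abs(P[:,1]+.38)<.075)]; print("spot",np.nanmin(P[:,2]),np.nanmax(P[:,2]))
s=sense()
for nm,p,ys in(("wing",(.4993,.1274,.178),(115.7,-64.3)),("seat",(.482,-.142,.223),(193.1,13.1,-166.9)),("seat_open",(.482,-.142,.223),(93.1,-86.9)),("lid",(.5,-.38,.055),(93.1,-86.9,13)),("rod",(.42,-.26,.178),(7.3,-172.7)),("wheel",(.4162,.2576,.012),(0,90,180))):
    for y in ys: 
        q=inverse_kinematics(np.array(p),R_down(np.radians(y))); print(nm,y,None if q is None else np.array(q).round(2))
```

```text
top x 0.068 [(740, np.float64(-46.3), np.float64(-23.3), np.float64(-0.6)), (842, np.float64(0.5), np.float64(26.8), np.float64(52.9))]
top x 0.118 [(13, np.float64(-47.0), np.float64(-46.5), np.float64(-46.2)), (7, np.float64(53.3), np.float64(53.6), np.float64(54.2))]
top x 0.13 [(52, np.float64(-57.9), np.float64(-50.4), np.float64(-48.0)), (56, np.float64(54.1), np.float64(57.3), np.float64(61.4))]
top x 0.1345 [(108, np.float64(-57.5), np.float64(-54.3), np.float64(-50.0)), (101, np.float64(58.5), np.float64(61.7), np.float64(64.5))]
top y 0.068 [(658, np.float64(-41.1), np.float64(-21.0), np.float64(-0.5)), (988, np.float64(0.4), np.float64(31.2), np.float64(78.4))]
top y 0.118 [(83, np.float64(-84.5), np.float64(-41.9), np.float64(-40.2)), (17, np.float64(70.0), np.float64(81.9), np.float64(99.9))]
top y 0.13 [(112, np.float64(-83.2), np.float64(-46.3), np.float64(-41.4)), (54, np.float64(71.4), np.float64(74.2), np.float64(99.9))]
top y 0.1345 [(270, np.float64(-85.9), np.float64(-60.0), np.float64(-46.4)), (244, np.float64(75.4), np.float64(88.9), np.float64(99.7))]
side x 0
[... 1448 characters left out ...]
3.1 [-0.68  0.37  1.13  2.01 -0.39  1.01 -2.28]
seat 13.1 [ 0.71  0.27 -0.6   1.94  0.18  0.98  0.25]
seat -166.9 [-0.68  0.37  1.13  2.01 -0.39  1.01 -2.28]
seat_open 93.1 [ 0.87  0.32 -0.81  1.93  0.27  1.    1.57]
seat_open -86.9 [ 0.49  0.24 -0.34  1.95  0.1   0.97 -1.41]
lid 93.1 [ 1.04  0.71 -0.65  1.78  0.55  0.84  1.75]
lid -86.9 [ 0.63  0.61 -0.07  1.8   0.06  0.73 -0.98]
lid 13 [ 0.84  0.64 -0.36  1.79  0.31  0.77  0.55]
rod 7.3 [ 0.89  0.3  -0.5   2.01  0.19  0.87  0.41]
rod -172.7 [ 0.38  0.26  0.1   2.04 -0.04  0.85 -2.51]
wheel 0 [-0.16  0.61 -0.6   2.12  0.62  0.59 -1.22]
wheel 90 [-0.08  0.65 -0.72  2.12  0.73  0.64  0.26]
wheel 180 [ 0.21  0.92 -1.19  2.11  1.1   0.97  1.53]
```

Run:
```python
from h import *
np.set_printoptions(precision=4,suppress=True)
R=R_down(np.radians(-64.3)); w=np.array([.4997,.1280,.0])
movep(np.array([.45,-.40,.36]),R); movep(w+[0,0,.30],R); command_gripper(.06)
print(move_l(w+[0,0,.179],R,feed=.08,until_force=6))
s=sense(); f0=s["wrist_force"];print(s["position"],f0)
command_gripper(0.0,80); s=sense(); print(s["finger_gap"],s["gripper_force"],s["wrist_force"],s["ft_torque"])
move_l(w+[0,0,.24],R,feed=.04); sleep(.5); s=sense(); print(s["time_s"],s["finger_gap"],s["wrist_force"]-f0,s["ft_torque"])
shot("lift","side")
```

```text
False
[0.5    0.1281 0.1795] [ 0.8446  0.1035 -1.0515]
0.012728743178687623 78.01195621490479 [-1.3088 -0.8197  2.4635] [-0.109   0.1091 -0.0399]
7.9833 0.012523703428906085 [-0.802  -0.9182 -5.1309] [-0.0431  0.0295  0.0142]
```

View pics/lift.png

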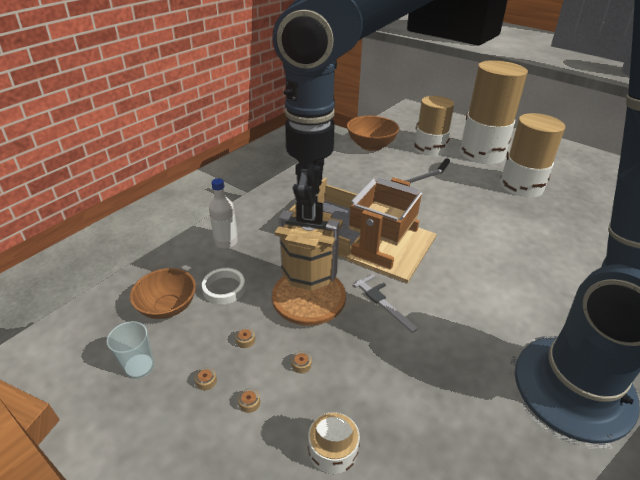

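The barrel hangs straight from the wing, clear of the turntable. I carry it to above the jig and measure it there.

Run:
```python
from h import *
np.set_printoptions(precision=4,suppress=True)
w=np.array([.4997,.1280]); c=np.array([.4840,-.1263]); z=.315
move_l(np.r_[w,z],feed=.08)
N=6
for i in range(1,N+1):
    t=i/N; move_l(np.r_[w+(c-w)*t,z],R_down(np.radians(-64.3+77.4*t)),feed=.09)
sleep(1); s=sense(); print(s["time_s"],s["position"],s["finger_gap"],s["wrist_force"])
a=np.radians(7.35); ex=np.array([np.cos(a),np.sin(a)]); ey=np.array([-ex[1],ex[0]])
for n in("top","side"):
    im,d,P=shot("hov_"+n,n); P=P.reshape(-1,3); q=np.c_[(P[:,:2]-c)@ex,(P[:,:2]-c)@ey,P[:,2]]
    for z0,z1,l in((.17,.25,"body"),(.261,.272,"lid"),(.284,.296,"ears")):
        m=(q[:,2]>z0)&(q[:,2]<z1)&(abs(q[:,0])<.08)&(abs(q[:,1])<.08)
        if m.sum()<10: continue
        r=cv2.minAreaRect((q[m,:2]*1000).astype(np.float32)); print(n,l,m.sum(),np.percentile(q[m,0],[1,99]),np.percentile(q[m,1],[1,99]),np.array(r[0]),np.array(r[1]),r[2])
```

```text
13.875 [ 0.484  -0.1263  0.315 ] 0.012504250769554078 [ 0.5755 -0.2668 -7.0868]
top body 400 [-0.0484  0.0463] [0.01   0.0557] [-2.4587 32.6955] [96.0423 47.3899] 6.33943510055542
top lid 229 [-0.0495  0.0473] [-0.0087  0.0553] [-2.1182 23.5502] [100.36    65.0926] 5.17257022857666
top ears 216 [-0.012   0.0099] [0.0209 0.0553] [-2.788 35.282] [42.7104 22.3788] 81.48641967773438
side body 1710 [-0.0477  0.0489] [-0.0168  0.0575] [-0.6684 13.5869] [91.4839 96.8125] 69.42806243896484
side lid 255 [-0.0495  0.0477] [-0.0473  0.0571] [-10.2953  11.7818] [123.5946  84.5679] 58.58302688598633
side ears 171 [-0.0116  0.0123] [-0.0479  0.057 ] [0.5436 4.2352] [105.9102  24.2823] 89.23446655273438
```

View pics/hov_side.png

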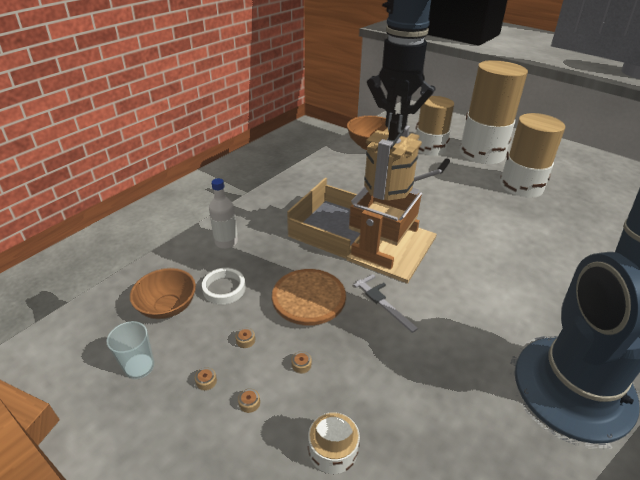

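Run:
```python
from h import *
np.set_printoptions(precision=4,suppress=True)
a=np.radians(7.35); ex=np.array([np.cos(a),np.sin(a)]); ey=np.array([-ex[1],ex[0]])
c=np.array([.4840,-.1263])-.003*ey
move_l(np.r_[c,.30],R_down(np.radians(13.1)),feed=.04); sleep(.5)
f0=sense()["wrist_force"]
print(move_l(np.r_[c,.2235],feed=.03,until_force=8))
s=sense(); print(s["time_s"],s["position"],s["finger_gap"],s["wrist_force"]-f0,s["ft_torque"])
```

```text
True
17.5917 [ 0.485  -0.1293  0.2243] 0.012648670456033625 [ 0.3761 -0.4625 10.9094] [ 0.0665  0.0609 -0.0554]
```

The barrel is down at z = 0.2243, which matches fully seated. I regrip about 3 mm along the bar, where the wing's centre is, and turn the clamp open.

Run:
```python
from h import *
np.set_printoptions(precision=4,suppress=True)
a=np.radians(7.35); ex=np.array([np.cos(a),np.sin(a)]); ey=np.array([-ex[1],ex[0]])
p=sense()["position"][:2]+.003*ey; print(p)
command_gripper(.05); sleep(.3); f0=sense()["wrist_force"]
print("seated rel: z now", sense()["position"])
move_l(np.r_[p,.2245],feed=.03); command_gripper(0,100)
s=sense(); print("grip",s["wrist_force"]-f0,s["finger_gap"])
for d in range(20,101,8):
    move_l(np.r_[p,.2245],R_down(np.radians(d)),feed=.05) if 0 else move_l(np.r_[p,.2245],R_down(np.radians(min(d,88))),feed=.05)
    s=sense(); print(d,s["wrist_force"]-f0,s["ft_torque"],s["finger_gap"])
    if d>=84: break
print(s["time_s"])
```

```text
[ 0.4847 -0.1263]
seated rel: z now [ 0.4839 -0.1292  0.2231]
grip [-1.1517  0.5867  2.7714] 0.012259240074718134
20 [-0.0185  0.7379  2.7781] [-0.011   0.1923  0.1406] 0.012231451830499769
28 [-1.1491  0.6383  4.8096] [-0.0046  0.3566  0.119 ] 0.012308788313947478
36 [-1.0807 -0.5869  5.6654] [-0.0942  0.4779  0.174 ] 0.012679502939330602
44 [-2.1174 -0.4515  5.1391] [-0.1816  0.3575  0.1313] 0.012595427290462992
52 [-0.8563 -0.0236  4.2865] [-0.2142  0.3722  0.1287] 0.01243571207942824
60 [-0.332  -1.81    4.8583] [-0.3287  0.2382  0.1663] 0.012138996046988168
68 [ 0.2623 -1.0501  4.8297] [-0.3405  0.2289  0.1485] 0.012342282909477927
76 [-0.0805 -0.4386  4.9555] [-0.3781  0.2078  0.1626] 0.012282901930214016
84 [ 0.4236 -1.5501  4.4868] [-0.4476  0.2062  0.1106] 0.012637199108095942
21.6167
```

Run:
```python
from h import *
np.set_printoptions(precision=4,suppress=True)
p=np.array([.4847,-.1263]); R=R_down(np.radians(81))
move_l(np.r_[p,.2245],R,feed=.05); sleep(.2); s=sense(); print(s["ft_torque"],s["wrist_force"])
move_l(np.r_[p,.26],R,feed=.03); sleep(.3); s=sense(); print(s["wrist_force"],s["ft_torque"])
move_l(np.r_[p,.30],R,feed=.05)
sleep(.2); s=sense(); print(s["time_s"],s["wrist_force"],s["ft_torque"],s["finger_gap"])
shot("lidoff","side")
```

```text
[-0.518   0.1643 -0.1725] [ 0.3968 -2.4241  5.2068]
[-0.4292 -0.898  -2.595 ] [-0.016  -0.0288 -0.0057]
24.85 [-0.1162  0.5548 -2.4195] [0.0209 0.0474 0.0188] 0.012127917487145383
```

View pics/lidoff.png

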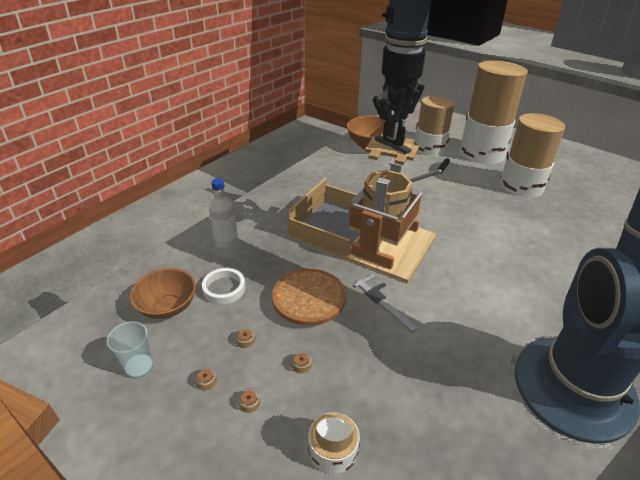

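The lid hangs level from the wing at (392,150), and the barrel stays in the pocket at (388,190). I lay the lid on the bench next.

Run:
```python
from h import *
np.set_printoptions(precision=4,suppress=True)
R=R_down(np.radians(81)); L=np.array([.50,-.38])
move_l(np.r_[L,.30],R,feed=.12); move_l(np.r_[L,.085],R,feed=.12); sleep(.3)
print(move_l(np.r_[L,.05],R,feed=.025,until_force=4)); s=sense(); print(s["position"])
command_gripper(.05); sleep(.2); move_l(np.r_[L,.22],R,feed=.15)
movep(np.array([.40,-.44,.32]),R_down(np.radians(7.35)))
im,d,P=shot("t2"); np.save("t2.npy",d); print(sense()["time_s"])
```

```text
True
[ 0.4999 -0.3799  0.0558]
33.3083
```

View pics/t2.png

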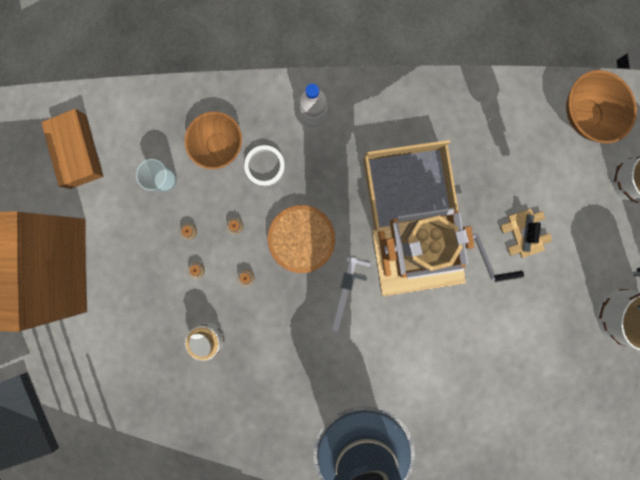

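The lid lies flat on the bench at (527,232), clamp open. The barrel is seated at (432,243) with four balls visible. Next I tip the jig by the rod.

```bash
cat > tip.py <<'E'
from h import *
np.set_printoptions(precision=4,suppress=True)
a=np.radians(7.35); ex=np.array([np.cos(a),np.sin(a),0]); ey=np.array([-ex[1],ex[0],0]); Rr=R_down(a)
r0=np.array([.4200,-.2609,.1775]); pv=r0+.081*ex-[0,0,.058]
def rod(th):
    x=-.081*np.cos(th)+.058*np.sin(th); z=.081*np.sin(th)+.058*np.cos(th); return pv+x*ex+[0,0,z]
def swing(t0,t1,n,feed):
    for t in np.linspace(t0,t1,n+1)[1:]:
        move_l(rod(t),Rr,feed=feed); s=sense(); F=s["wrist_force"]
        print(round(t,2),F.round(1),round(s["finger_gap"],4))
E
python3 - <<'E'
from tip import *
move_l(rod(0)+[0,0,.08],Rr,feed=.2); command_gripper(.05)
print(move_l(rod(0),Rr,feed=.06,until_force=6),sense()["position"]-rod(0)); command_gripper(0,60)
print(sense()["finger_gap"])
swing(0,1.93,14,.07)
sleep(1.0)
im,d,P=shot("t3"); print(sense()["time_s"])
E
```

```text
False [ 0.0003 -0.0001  0.0004]
0.012080469019287412
0.14 [-5.  -1.8 -5.5] 0.0122
0.28 [-7.2 -2.1 -4.7] 0.0119
0.41 [-12.7  -1.1   2.6] 0.0119
0.55 [-19.2  -1.   11.4] 0.0121
0.69 [-21.3   0.6  23. ] 0.0119
0.83 [-16.    1.   19.9] 0.0119
0.96 [-11.3  -0.8  17.2] 0.012
1.1 [-8.4 -0.2 12.8] 0.0116
1.24 [-7.9 -0.9  6.8] 0.0116
1.38 [-5.7 -1.5  4.2] 0.0119
1.52 [-6.1 -1.2  2.8] 0.0118
1.65 [-6.5 -1.6  2.9] 0.0119
1.79 [-6.  -2.   1.6] 0.012
1.93 [-5.4 -1.3  0.1] 0.0121
42.4917
```

View pics/t3.png

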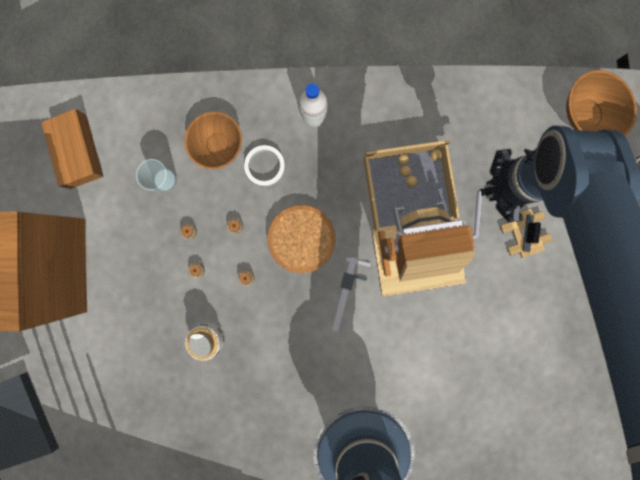

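All four balls are in the tray at (403,158), (406,170), (412,181) and (437,155), and the cradle is fully tipped. I swing it back upright.

Run:
```python
from tip import *
swing(1.93,0,14,.08)
move_l(rod(-.02),Rr,feed=.02,until_force=15); s=sense();print(s["wrist_force"],s["position"]-rod(0))
command_gripper(.05); sleep(.2); print(sense()["position"]-rod(0)); move_l(rod(0)+[0,0,.12],Rr,feed=.15)
movep(np.array([.42,-.40,.34]),Rr)
im,d,P=shot("t4"); print(sense()["time_s"])
np.save("t4.npy",d)
q=np.c_[(P.reshape(-1,3)-pv)@ex,(P.reshape(-1,3)-pv)@ey,P.reshape(-1,3)[:,2]]
# ears (z .190-.206), rod
m=(q[:,2]>.188)&(q[:,2]<.210)&(abs(q[:,0])<.06)&(q[:,1]>.05)&(q[:,1]<.2)
print("ears",np.percentile(q[m],[1,50,99],axis=0),cv2.minAreaRect((q[m,:2]*1000).astype(np.float32)))
m=(abs(q[:,0]+.08)<.02)&(abs(q[:,1])<.04)&(q[:,2]>.165); print("rod",q[m].mean(0))
m=(q[:,2]>.163)&(q[:,2]<.182)&(abs(q[:,0])<.06)&(q[:,1]>.06)&(q[:,1]<.2); print("rim",cv2.minAreaRect((q[m,:2]*1000).astype(np.float32)),q[m,2].mean())
L=P[(abs(P[...,0]-.5)<.07)&(abs(P[...,1]+.38)<.07)&(P[...,2]>.05)]; print("wing",L.mean(0),cv2.minAreaRect((L[:,:2]*1000).astype(np.float32)))
m=(P[...,2]>.013)&(P[...,2]<.03)&(P[...,1]>.15)&(P[...,1]<.46)&(P[...,0]>.3)&(P[...,0]<.62)
k,l,st,c=cv2.connectedComponentsWithStats(m.astype(np.uint8))
for i in range(1,k):
    if 60<st[i,4]<400: print(c[i],st[i,4],np.mean(P[l==i],0),cv2.minEnclosingCircle((P[l==i][:,:2]*1000).astype(np.float32)))
```

```text
1.79 [-2.9 -2.2 -4.6] 0.0118
1.65 [-0.7 -3.  -8.2] 0.0121
1.52 [ 0.1 -3.9 -4. ] 0.012
1.38 [ 3.4 -4.6 -3.5] 0.0119
1.24 [ 3.7 -3.7 -3.7] 0.0121
1.1 [ 6.2 -3.1 -1.7] 0.012
0.97 [ 7.5 -3.4  1.2] 0.0119
0.83 [ 9.1 -2.9  4.2] 0.0124
0.69 [ 7.3 -0.6 12.4] 0.0119
0.55 [ 4.9 -0.6 13.6] 0.0118
0.41 [ 2.1  0.5 17.9] 0.012
0.28 [-0.4 -0.4 15.3] 0.012
0.14 [-2.2 -1.1 16.3] 0.0122
0.0 [-1.5 -1.  10.4] 0.0119
[-2.4077  0.027  14.2696] [ 0.0021 -0.0002  0.0024]
[-0.0012 -0.0001 -0.0018]
49.5833
ears [[-0.0106  0.073   0.1904]
 [ 0.003   0.1608  0.2006]
 [ 0.0163  0.1799  0.2039]] ((3.1191043853759766, 126.23429107666016), (24.27520751953125, 107.71601867675781), 2.280169725418091)
rod [-0.0781  0.0064  0.1845]
rim ((2.447136878967285, 126.71635437011719), (96.07203674316406, 96.75665283203125), 48.09184646606445) 0.17362627722255386
wing [ 0.4732 -0.3825  0.2304] ((482.92340087890625, -382.900634765625), (80.47427368164062, 26.89706802368164), 12.96616268157959)
[277.9925 226.5414] 133 [0.5272 0.1805 0.0287] ((522.8049926757812, 177.24327087402344), 28.042287826538086)
[233.5 225.5] 96 [0.5323 0.2808 0.0205] ((531.9910278320312, 280.8528747558594), 12.593527793884277)
[186.42 231.12] 100 [0.5224 0.3881 0.0202] ((522.3070678710938, 388.232666015625), 13.359895706176758)
[282.425 247.12 ] 200 [0.4818 0.1717 0.0289] ((481.886474609375, 169.5957794189453), 34.0833854675293)
[194.6531 269.9388] 98 [0.4351 0.3708 0.0204] ((434.97711181640625, 371.1203308105469), 13.074029922485352)
[244.9109 277.495 ] 101 [0.4162 0.2576 0.0204] ((416.3800354003906, 258.271728515625), 12.766345024108887)
```

View pics/t4.png

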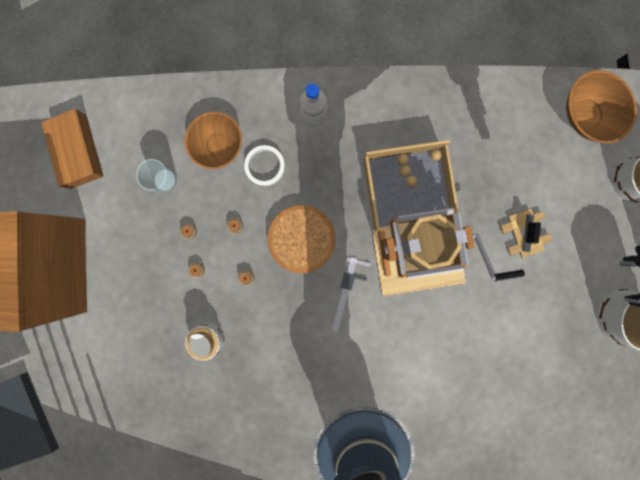

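The cradle is back up, the balls are at (403,158) to (437,155) in the tray, the lid is at (527,232), and the wheels haven't moved. Before gripping I check the wheel profile and the barrel's tilt.

Run:
```python
from tip import *
for f in("t2.npy","t4.npy"):
    P=cloud("top",np.load(f)); Q=P.reshape(-1,3); q=np.c_[(Q-pv)@ex,(Q-pv)@ey,Q[:,2]]
    m=(q[:,2]>.168)&(q[:,2]<.182)&(abs(q[:,0])<.055)&(abs(q[:,1]-.126)<.055); A=np.c_[q[m,:2],np.ones(m.sum())]; print(f,"rim tilt",np.linalg.lstsq(A,q[m,2],rcond=None)[0],m.sum())
    m=(q[:,2]>.193)&(q[:,2]<.208)&(abs(q[:,0])<.06)&(abs(q[:,1]-.126)<.06)
    for s in(-1,1):
        k=m&(s*(q[:,1]-.126)>0); print("ear",q[k].mean(0),k.sum())
    m=(abs(q[:,0]+.08)<.02)&(abs(q[:,1])<.03)&(q[:,2]>.165); print("rod",q[m].mean(0))
    print("wing",[ (L.mean(0),cv2.minAreaRect((L[:,:2]*1000).astype(np.float32))) for L in [Q[(abs(Q[:,0]-.5)<.05)&(abs(Q[:,1]+.38)<.05)&(Q[:,2]>.05)&(Q[:,2]<.08)]]])
    m=(abs(Q[:,0]-.5)<.07)&(abs(Q[:,1]+.38)<.07)&(Q[:,2]>.009)&(Q[:,2]<.019);print("lid",cv2.minAreaRect((Q[m,:2]*1000).astype(np.float32)))
P=cloud("top",np.load("t4.npy")); print((P[277,232:258]*1000).round(0)[:,1:].tolist())
im=cv2.imread("pics/t4.png")[210:295,170:260]; cv2.imwrite("pics/w.png",cv2.resize(im,None,fx=6,fy=6,interpolation=cv2.INTER_NEAREST))
```

```text
t2.npy rim tilt [-0.0004  0.0047  0.174 ] 583
ear [0.0035 0.0822 0.2009] 148
ear [-0.0049  0.169   0.2007] 150
rod [-0.0805  0.004   0.1823]
wing [(array([ 0.5008, -0.3776,  0.0612]), ((500.9026794433594, -379.1087341308594), (13.810406684875488, 44.287109375), 82.1671371459961))]
lid ((500.34796142578125, -379.5234375), (100.55712127685547, 107.6943359375), 17.551307678222656)
t4.npy rim tilt [-0.0338  0.0037  0.174 ] 591
ear [0.0049 0.0832 0.2006] 150
ear [0.0012 0.1707 0.2006] 154
rod [-0.0787  0.0037  0.1852]
wing [(array([ 0.5006, -0.3776,  0.0608]), ((500.7994689941406, -379.2056884765625), (14.693997383117676, 44.46474838256836), 79.38582611083984))]
lid ((500.7385559082031, -379.74267578125), (100.5874252319336, 108.89530944824219), 16.501220703125)
[[291.0, 1.0], [289.0, -2.0], [287.0, -4.0], [284.0, -0.0], [282.0, 1.0], [276.0, 17.0], [278.0, -3.0], [275.0, 0.0], [269.0, 20.0], [267.0, 19.0], [264.0, 21.0], [262.0, 22.0], [260.0, 20.0], [257.0, 20.0], [256.0, 18.0], [253.0, 18.0], [250.0, 22.0], [248.0, 22.0], [246.0, 19.0], [247.0, 3.0], [242.0, 20.0], [240.0, 20.0], [240.0, 4.0], [238.0, -0.0], [236.0, 0.0], [234.0, 0.0]]
```

View pics/w.png

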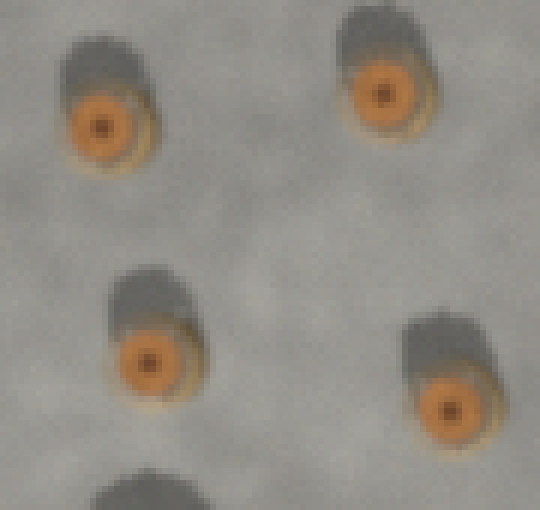

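The orange hubs mark the wheel centres, and the wheels are plain 36 mm discs. The cradle still leans 0.034 rad, so I press the rod down to its stop before loading the wheels.

```bash
cat > wh.py <<'E'
from tip import *
B=np.array([.4840,-.1263])
def wheels():
    im,d=camera("top"); P=cloud("top",d); h=cv2.cvtColor(im,cv2.COLOR_RGB2HSV)
    m=(h[...,0]<16)&(h[...,1]>120)&(P[...,2]>.01)&(P[...,2]<.032)&(P[...,1]>.2)&(P[...,1]<.47)&(P[...,0]>.3)&(P[...,0]<.62)
    k,l,st,c=cv2.connectedComponentsWithStats(m.astype(np.uint8))
    return [onplane("top",[c[i]],.0205)[0]+[.0005,.0007,0] for i in range(1,k) if 25<st[i,4]<220], im
def one(w,off):
    command_gripper(.06)
    movep(np.r_[w[:2],.12],Rr); print("contact",move_l(np.r_[w[:2],.021],feed=.12,until_force=8),sense()["position"])
    command_gripper(0,40); g=sense()["finger_gap"]; print("gap",g)
    if g<.025: move_l(np.r_[w[:2],.2],feed=.2); return False
    move_l(np.r_[w[:2],.27],feed=.25)
    t=B+off*ey[:2]; move_l(np.r_[t,.27],Rr,feed=.25); move_l(np.r_[t,.160],feed=.12,until_force=10)
    print("drop z",sense()["position"][2],sense()["finger_gap"])
    command_gripper(.046); sleep(.2); move_l(np.r_[t,.30],feed=.25); return True
E
python3 - <<'E'
from wh import *
command_gripper(0); movep(r0+[0,0,.08],Rr)
print(move_l(r0+[0,0,.004],feed=.04,until_force=26),sense()["position"]-r0,sense()["wrist_force"])
move_l(r0+[0,0,.1],feed=.2); movep(np.array([.42,-.40,.34]),Rr)
im,d,P=shot("t5"); Q=P.reshape(-1,3); q=np.c_[(Q-pv)@ex,(Q-pv)@ey,Q[:,2]]
m=(q[:,2]>.168)&(q[:,2]<.182)&(abs(q[:,0])<.055)&(abs(q[:,1]-.126)<.055); A=np.c_[q[m,:2],np.ones(m.sum())]; print("rim tilt",np.linalg.lstsq(A,q[m,2],rcond=None)[0])
m=(q[:,2]>.193)&(q[:,2]<.208)&(abs(q[:,0])<.06)&(abs(q[:,1]-.126)<.06)
for s in(-1,1): k=m&(s*(q[:,1]-.126)>0); print("ear",q[k].mean(0))
ws,_=wheels(); print(ws)
w=min(ws,key=lambda w:-w[0]); movep(np.array([.47,.1,.32]),Rr)
print(one(w,.012)); ws,im=wheels(); print(ws,sense()["time_s"])
cv2.imwrite("pics/w1.png",im[:,:,::-1])
E
```

```text
True [-0.0022 -0.0003  0.0262] [-2.5741  1.5906  9.6035]
rim tilt [0.0004 0.0103 0.1732]
ear [0.0027 0.0831 0.2007]
ear [-0.0017  0.1706  0.2007]
[array([0.5335, 0.281 , 0.0205]), array([0.5012, 0.3815, 0.0205]), array([0.4358, 0.3715, 0.0205]), array([0.4164, 0.2589, 0.0205])]
contact False [0.5339 0.2816 0.0217]
gap 0.033972333825546985
drop z 0.16069519366923113 0.03415911786278903
True
[array([0.501 , 0.3818, 0.0205]), array([0.4354, 0.3718, 0.0205]), array([0.4163, 0.2589, 0.0205])] 63.3917
```

View pics/w1.png

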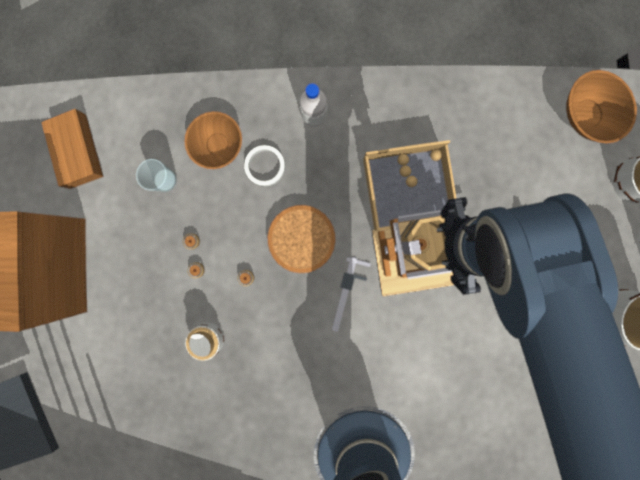

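The first wheel is in the barrel (orange spot at 420,240), and the cradle is now upright. One wheel has been knocked to (191,241), and I've picked up its new position. I continue with the other three, looking again each time.

```bash
sed -i 's/command_gripper(.06)/command_gripper(.05)/' wh.py
python3 - <<'E'
from wh import *
for off in(-.012,.012,-.012):
    ws,_=wheels(); 
    if not ws: break
    w=max(ws,key=lambda w:w[0]); print(w,one(w,off))
ws,_=wheels(); print("left",ws)
movep(np.array([.50,-.38,.34]),R_down(np.radians(81)))
im,d,P=shot("t6"); np.save("t6.npy",d); ws,_=wheels(); print("left",ws,sense()["time_s"])
Q=P.reshape(-1,3)
im2,d2,P2=shot("t6s","side"); np.save("t6s.npy",d2)
E
```

```text
contact False [0.5014 0.3822 0.0218]
gap 0.03438720203211148
drop z 0.1607041458864482 0.03429692520367022
[0.5011 0.3816 0.0205] True
contact False [0.4359 0.3721 0.0217]
gap 0.03434189512476459
drop z 0.16066955827141657 0.03427181688318499
[0.4356 0.3715 0.0205] True
contact False [0.4168 0.2592 0.0215]
gap 0.03432075790464971
drop z 0.16067526355764555 0.03418335877655176
[0.4165 0.2588 0.0205] True
left []
left [] 91.125
```

View pics/t6.png

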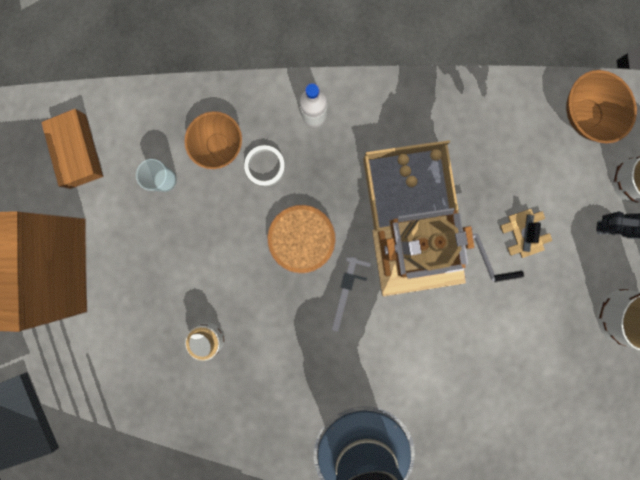

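All four wheels are in the barrel and none remain on the bench; the lid is at (527,232). Before refitting the lid I measure its yaw and the barrel's exactly.

Run:
```python
from tip import *
for n,f in(("top","t2.npy"),("top","t4.npy"),("top","t6.npy"),("side","t6s.npy")):
    P=cloud(n,np.load(f)); Q=P.reshape(-1,3); q=np.c_[(Q-pv)@ex,(Q-pv)@ey,Q[:,2]]
    m=(q[:,2]>.193)&(q[:,2]<.208)&(abs(q[:,0])<.06)&(abs(q[:,1]-.126)<.06)
    e=[q[m&(s*(q[:,1]-.126)>0)].mean(0) for s in(-1,1)]; print(f,"ears",e,"yaw",7.35-np.degrees((e[1]-e[0])[0]/(e[1]-e[0])[1]), "mid", pv[:2]+((e[0]+e[1])/2)[0]*ex[:2]+((e[0]+e[1])/2)[1]*ey[:2])
    D=Q-[.5008,-.3795,0]; r=np.hypot(D[:,0],D[:,1])
    for z0,z1 in((.008,.02),(.010,.018)):
        k=(Q[:,2]>z0)&(Q[:,2]<z1)&(r<.075); 
        if k.sum()<10: continue
        x=cv2.minAreaRect((Q[k,:2]*1000).astype(np.float32)); print(" lid",k.sum(),x)
        # scan angle: flattest extents by percentile
        best=[]
        for ang in np.arange(-5,40,1.):
            c,s=np.cos(np.radians(ang)),np.sin(np.radians(ang)); u=D[k,0]*c+D[k,1]*s; v=-D[k,0]*s+D[k,1]*c
            best.append((np.ptp(np.percentile(u,[2,98]))*np.ptp(np.percentile(v,[2,98])),ang))
        print("  scan",min(best))
    k=(Q[:,2]>.05)&(Q[:,2]<.075)&(r<.04); print(" wing",k.sum(),cv2.minAreaRect((Q[k,:2]*1000).astype(np.float32)),np.percentile(Q[k,2],[50,98]))
    k=(Q[:,2]>.018)&(Q[:,2]<.032)&(r<.06); print(" bar",k.sum(),cv2.minAreaRect((Q[k,:2]*1000).astype(np.float32)))
im=cv2.imread("pics/t6.png")[185:285,370:570]; cv2.imwrite("pics/l.png",cv2.resize(im,None,fx=4,fy=4,interpolation=cv2.INTER_CUBIC))
```

```text
t2.npy ears [array([0.0035, 0.0822, 0.2009]), array([-0.0049,  0.169 ,  0.2007])] yaw 12.888352713391141 mid [ 0.4835 -0.1261]
 lid 1021 ((500.34796142578125, -379.5234375), (100.55712127685547, 107.6943359375), 17.551307678222656)
  scan (np.float64(0.009638946236568625), np.float64(12.0))
 lid 978 ((500.34796142578125, -379.5234375), (100.55712127685547, 107.6943359375), 17.551307678222656)
  scan (np.float64(0.00964761533998601), np.float64(12.0))
 wing 168 ((500.9026794433594, -379.1087341308594), (13.810406684875488, 44.287109375), 82.1671371459961) [0.0629 0.0671]
 bar 214 ((504.28179931640625, -375.39520263671875), (94.83268737792969, 68.72758483886719), 30.598691940307617)
t4.npy ears [array([0.0049, 0.0832, 0.2006]), array([0.0012, 0.1707, 0.2006])] yaw 9.803385334933004 mid [ 0.4871 -0.1242]
 lid 1024 ((500.7385559082031, -379.74267578125), (100.5874252319336, 108.89530944824219), 16.501220703125)
  scan (np.float64(0.009657357932611386), np.float64(21.0))
 lid 975 ((500.7385559082031, -379.74267578125), (100.5874252319336, 108.89530944824219), 16.501220703125)
  scan (np.f
[... 997 characters left out ...]
npy ears [array([0.0025, 0.0857, 0.2008]), array([0.0003, 0.1744, 0.1998])] yaw 8.787553521066098 mid [ 0.4851 -0.1214]
 lid 243 ((492.0121154785156, -391.8238525390625), (70.81303405761719, 125.55789184570312), 53.681678771972656)
  scan (np.float64(0.007061197222098018), np.float64(39.0))
 lid 215 ((488.86029052734375, -389.1650085449219), (67.65669250488281, 122.99527740478516), 39.54792022705078)
  scan (np.float64(0.006779553837547804), np.float64(39.0))
 wing 83 ((502.3343811035156, -377.0175476074219), (16.876127243041992, 44.8004035949707), 81.52706146240234) [0.0593 0.0663]
 bar 129 ((498.82159423828125, -397.1914367675781), (57.60275650024414, 84.81249237060547), 80.35051727294922)
```

View pics/l.png

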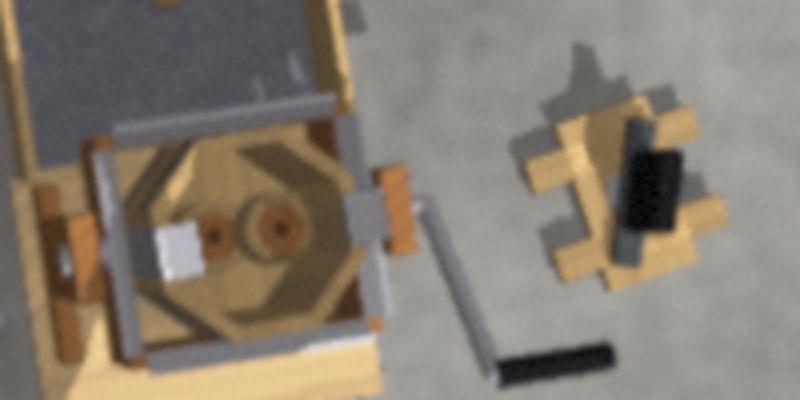

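The lid's yaw on the bench is about 16° (tabs at 527,165 and 695,110 in the crop) and the barrel's is about 9.3°, so I refit the lid turned by −6.5°.

Run:
```python
from h import *
np.set_printoptions(precision=4,suppress=True)
G=np.array([.5013,-.3788]); R=R_down(np.radians(81)); R2=R_down(np.radians(74.5)); T=np.array([.4850,-.1240])
command_gripper(.05); move_l(np.r_[G,.12],R,feed=.2)
print(move_l(np.r_[G,.0558],feed=.06,until_force=6)); command_gripper(0,80); print(sense()["finger_gap"],sense()["position"])
move_l(np.r_[G,.30],feed=.12); move_l(np.r_[T,.30],R2,feed=.12); sleep(.3)
shot("lidhov","side"); f0=sense()["wrist_force"]
move_l(np.r_[T,.25],R2,feed=.06)
print(move_l(np.r_[T,.2225],R2,feed=.025,until_force=6))
s=sense(); print(s["time_s"],s["position"],s["wrist_force"]-f0,s["ft_torque"])
shot("lidin","side")
```

```text
False
0.012666536118023364 [ 0.5014 -0.3789  0.0562]
True
101.0 [ 0.485  -0.1242  0.225 ] [-0.4647  0.5894  6.6929] [0.1388 0.3732 0.033 ]
```

View pics/lidin.png

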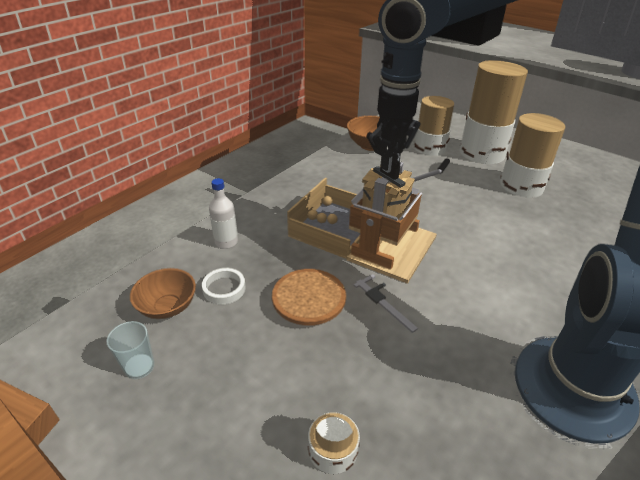

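The lid is fully down: TCP z is 0.225 against the expected 0.2252. I turn the clamp clockwise until it reaches the stop.

Run:
```python
from h import *
np.set_printoptions(precision=3,suppress=True)
command_gripper(.04); sleep(.2); T=np.array([.4850,-.1240]); R=R_down(np.radians(74.5))
move_l(np.r_[T,.2245],R,feed=.03); command_gripper(0,100)
s=sense();p=s["position"]; t0=s["ft_torque"][2]; print(p,s["wrist_force"],s["ft_torque"])
d=74.5
while d>-4:
    d-=6 if d>14 else 2
    move_l(np.r_[T,.2245],R_down(np.radians(d)),feed=.05); s=sense(); t=s["ft_torque"]
    print(d,s["wrist_force"],t)
    if abs(t[2]-t0)>.45: break
move_l(np.r_[T,.2245],R_down(np.radians(d+3)),feed=.05)
print(s["time_s"])
```

```text
[ 0.485 -0.124  0.225] [-0.065 -0.542  3.197] [-0.064  0.223  0.036]
68.5 [-0.981 -0.288  2.597] [ 0.057  0.111 -0.147]
62.5 [-0.48  0.57  3.72] [ 0.14   0.114 -0.12 ]
56.5 [0.2   0.643 5.024] [ 0.139  0.084 -0.131]
50.5 [0.655 0.629 3.94 ] [ 0.188  0.045 -0.125]
44.5 [-0.192  0.92   5.841] [ 0.208  0.061 -0.151]
38.5 [0.475 0.878 5.545] [ 0.269  0.04  -0.147]
32.5 [-0.128  0.941  5.723] [ 0.219  0.094 -0.146]
26.5 [-0.107  1.433  6.739] [ 0.199  0.007 -0.133]
20.5 [-0.578  0.489  6.511] [ 0.244  0.067 -0.139]
14.5 [-0.073  1.233  5.823] [ 0.247  0.059 -0.228]
8.5 [-0.195  1.296  6.114] [ 0.271  0.083 -0.155]
6.5 [0.297 0.292 5.632] [ 0.217  0.025 -0.133]
4.5 [0.088 0.074 5.888] [ 0.251  0.004 -0.175]
2.5 [-0.432  0.264  6.73 ] [ 0.183 -0.005  0.007]
0.5 [-0.082  0.371  5.935] [ 0.126 -0.045  0.038]
-1.5 [0.858 0.777 5.624] [ 0.105 -0.028  0.082]
-3.5 [-1.096  0.352  7.185] [0.003 0.028 0.081]
-5.5 [ 0.642 -0.244  6.295] [-0.092  0.138  0.025]
106.825
```

The torque vanished at about 3°. I release the wing, back off and measure the clamp.

Run:
```python
from tip import *
command_gripper(.05); sleep(.2); T=np.array([.4850,-.1240]); move_l(np.r_[T,.33],feed=.15)
movep(np.array([.45,-.42,.36]),Rr)
for n in("top","side"):
    im,d,P=shot("fin_"+n,n); Q=P.reshape(-1,3); q=np.c_[(Q-pv)@ex,(Q-pv)@ey-.126,Q[:,2]]; I=im.reshape(-1,3)
    b=(abs(q[:,0])<.07)&(abs(q[:,1])<.07)
    for l,z0,z1 in(("wing",.215,.24),("ears",.195,.208),("lid",.172,.187)):
        m=b&(q[:,2]>z0)&(q[:,2]<z1)
        if m.sum()>9: print(n,l,m.sum(),q[m].mean(0),cv2.minAreaRect((q[m,:2]*1000).astype(np.float32)),np.percentile(q[m,2],[50,97]))
    if n=="top": top=im
    m=b&(q[:,2]>.195)&(q[:,2]<.208)
    e=[q[m&(s*q[:,1]>.03)].mean(0) for s in(-1,1)]; print("ear yaw",-np.degrees((e[1]-e[0])[0]/(e[1]-e[0])[1]),e)
print(sense()["time_s"])
cv2.imwrite("pics/fc.png",cv2.resize(top[130:300,350:560,::-1],None,fx=3.5,fy=3.5,interpolation=cv2.INTER_CUBIC))
```

```text
top wing 213 [-0.0005  0.0035  0.2317] ((-1.2363333702087402, 0.8589992523193359), (46.24033737182617, 12.31269359588623), 81.11016082763672) [0.2322 0.2349]
top ears 301 [-0.0005  0.0026  0.2008] ((-1.3123154640197754, -0.6255035400390625), (107.63819885253906, 23.454891204833984), 83.34117889404297) [0.2008 0.204 ]
top lid 1970 [0.0004 0.0015 0.1827] ((0.2840728759765625, 1.0063705444335938), (106.53597259521484, 99.22296905517578), 76.99771881103516) [0.1829 0.1856]
ear yaw -6.70090585697145 [array([-0.0058, -0.0433,  0.2009]), array([0.0043, 0.0437, 0.2008])]
side wing 188 [0.0005 0.0078 0.2271] ((2.564195156097412, 2.9367733001708984), (50.23815155029297, 16.500598907470703), 80.95611572265625) [0.2285 0.2349]
side ears 215 [0.0006 0.0136 0.2011] ((1.155198574066162, 1.1107063293457031), (109.39854431152344, 23.343900680541992), 82.23687744140625) [0.2014 0.2069]
side lid 890 [-0.0047  0.0141  0.1822] ((1.2126121520996094, 1.5695877075195312), (110.68534088134766, 101.27088165283203), 76.79350280761719) [0.1832 0.1858]
ear yaw -9.84492529640663 [array([-0.0084, -0.0412,  0.2013]), array([0.0067, 0.0469, 0.2002])]
109.825
```

View pics/fc.png

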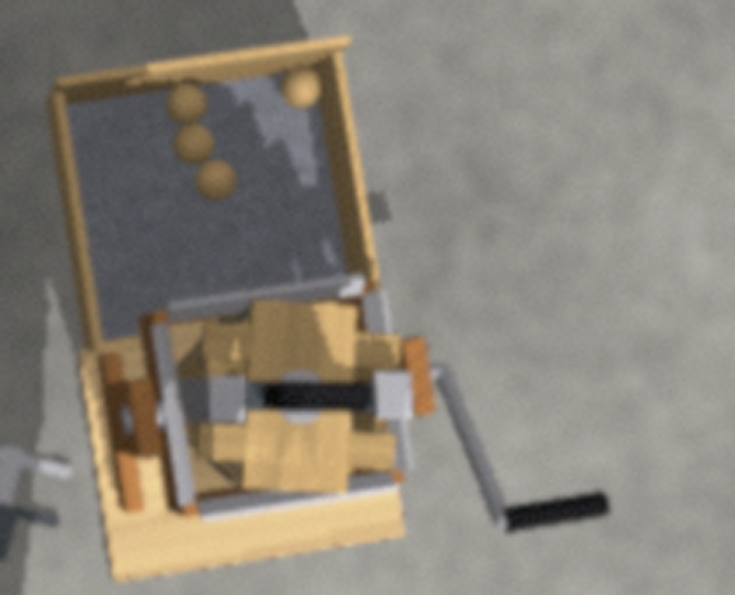

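The bar lies under both ears: wing −8.9°, ears about −7°, lid top at 0.183 m. The four balls are in the tray at crop (187,103), (195,143), (216,181) and (301,89). I check the cradle tilt once more and hand in.

Run:
```python
from tip import *
im,d=camera("top"); Q=cloud("top",d).reshape(-1,3); q=np.c_[(Q-pv)@ex,(Q-pv)@ey-.126,Q[:,2]]
m=(abs(q[:,0])<.05)&(abs(q[:,1])<.05)&(abs(q[:,2]-.183)<.006); k=np.linalg.lstsq(np.c_[q[m,:2],np.ones(m.sum())],q[m,2],rcond=None)[0]; print(k,m.sum())
if abs(k[0])<.04 and abs(k[1])<.04: print(finish_job())
```

```text
[-0.0013 -0.0005  0.1831] 1786
the job is handed in; nothing more can be done
None
```

I handed the job in at about 110 s of the 210 s limit; no verdict came back, but my last measurements fit every end condition: barrel seated in the upright jig, all four wheels inside, lid down and clamp locked, four balls in the tray, bench clutter not moved.

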